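# Stir the bead pool for a sampling lesson

### The job

Take the wooden stirring rod out of its pot and use it to stir the beads round in the wide white dish, until both big beads have been carried at least 5 cm from where they lay; do not touch the big beads with the fingers, and leave the dish standing about where it is, with both big beads still in it. Then stand the rod back in the same pot and let go.

Things in the scene. Friction and masses are not known exactly. Their poses are not given: they have to be found in the camera images.
- stirrer: Plain wooden rod, 140 mm long: square shank 18 mm thick with its sides along x and y, round foot 28 mm thick and 30 mm tall. Origin: centre of the foot's underside; z to the top. Starts upright, centred in one of two alike fixed white pots left and right of the dish (inside 56 mm wide, 60 mm tall, floor 6 mm above the bench); the other holds a brush. Grip it from above some 30 mm below its top.
- dish: Wide white dish, loose, 0.95 kg (slides if pushed with 5 N): 200 mm across the rim, 50 mm tall, steep walls 5 mm thick, flat inner floor 180 mm wide, 6 mm above its underside. Origin: centre of its underside, z up. Six round wooden beads rest on its floor in a ring: two big ones at opposite sides, between them on each side two small ones (22 mm); at the start the middle 75 mm are free of beads.
- big_bead_a: One of the two big beads: smooth wooden ball with a bore, 34 mm in diameter, 18 g, resting on the dish's floor about 60 mm from the dish's centre. Origin at its centre, 23 mm above the bench; it rolls, so its axes mean nothing.
- big_bead_b: The other big bead, same size, at the opposite side of the dish. Origin at its centre, 23 mm above the bench.

How it is judged:
By the outcome, as a careful person would: the job done as asked, in the order asked, and still so for the second after the job is handed in, with the robot touching nothing.
It also fails if it takes over 61 s, if anything falls off the work surface, if the arm or the gripper's body presses on something with over 40 N, if the wrist force passes 120 N, or if a joint passes its speed limit or range.

### The arm

A 6-joint arm with a two-finger parallel gripper is mounted at the origin on the work surface. World frame = base frame: x ahead of the robot, y to its left, z up, the work surface at z = 0. Lengths are in m, angles in degrees, forces in N, time in s.
With the tool pointing down it reaches from about 0.4 to 0.825 m from the base axis. Payload 7 kg.
Tool frame: the origin (TCP) lies midway between the tips of the shut fingers; the grasp point (between the pads) lies 19 mm behind it; z points along the fingers, x is the direction in which the jaws open and shut, and the axes are right-handed (so a half turn about z gives the same grasp; the last joint's range is limited). The gripper opens to 88 mm and grips with 3 to 60 N. Pads are 19 mm wide; open, the fingers measure 130 mm over their backs; the gripper's body (78 mm by 193 mm) begins 47 mm behind the grasp point.
Start: joints at [-47.435, 20.546, 0.682, 0, -70.136, -16.507], TCP at [0.296, -0.606, 0.19] pointing down, gripper open.
Joint ranges: [-176.03, 176.03], [-82.01, 121.73], [-58.28, 71.71], [-173.87, 95.51], [-174.79, -0.11], [-173.66, 173.66]. Speed limits (degrees/s): [136.94, 136.94, 172.46, 180, 180, 180].

### API

Orientations are given as [roll, pitch, yaw] about the fixed x, y, z axes, in that order (R = Rz(yaw) Ry(pitch) Rx(roll)).
In Python, from plant import * gives the robot as it stands. The module is installed in compiled form; this text tells all that it offers.
- The arm moves only by the shell command python3 -m pendant 'ROWS' [OPENING]. ROWS is JSON, a list that holds one entry, the list of rows, each a list of 6 numbers: the shift along the world's x, y, z in mm, then the turn, a rotation vector about the world's x, y, z in degrees. A call has 1 to 10 rows; each row is the pose to reach, as a shift and turn from the pose commanded when the call began; what a row does not reach only later rows make up. A row lasts 1/8 s, in which the tool goes at most 62.5 mm and 10.7 degrees, less where a joint would pass 70% of its speed; a pose out of reach is approached as far as the arm can. A call with a gripper value outside its range is refused whole. OPENING is the closure, from -1 (fully open) to 1 (shut), set as the call begins (- or left out, the last holds). The fingers move at their own pace and stop on an object; the grip force is fixed at half the most. Time passes only in rows, so rows that repeat a pose let the fingers close. It gives the time, the measured TCP pose, the force and the opening at its end, in the units of the state.
- get_obs(): the state, without advancing time (a new reading comes with each control period).
- snapshot(name): name is "scene" or "top"; returns a dict with "pixels" (400x640x3 uint8, red, green, blue), "depth" (400x640 float32, m along the optical axis (not along the pixel's ray), 0 where there is no reading), "fx", "fy", "cx", "cy" (pixels), "dist" ([k1, k2, p1, p2, k3] as OpenCV has them; the pictures are not rectified), "pose" (4x4, takes a point from camera to world coordinates). Camera axes: x right, y down, z forward; pixel columns grow to the right and rows downward; lengths in m; the calibration is good to about 2 mm. A picture is of the moment at which its call begins.
- close_job(): hands the job in, once; it reports no verdict.
The state is a dict: "clock": time; "joint_pos": joint angles; "qvel": joint speeds; "tau": joint torques, N m; "tool_pos": TCP position; "orientation": TCP orientation; "force": force on the tool from outside, world axes, zero at the start; "moment": the same for the moment, N m; "opening": finger opening in m.
Only numpy, scipy, OpenCV 4.12 (cv2) and the standard library are available. Lean on these libraries where they do the work, as an engineer would, in place of code of your own. Each camera call takes 0.05 s, during which the arm holds its last target. There are 200 camera calls.

## Working session

There is one attempt and no reset: what is moved stays moved. The work goes in short steps, Python scripts to look and compute and a shell command to move; the robot and the scene stay as the last step left them, time stands still between calls to the robot, and variables do not carry over. Pictures are saved under pics/ and viewed, about 8 in all and at most 12, crops included, and the job is handed in when it is done.

```bash
mkdir -p pics; cat > h.py <<'E'
from plant import *
import numpy as np, cv2
def snap(name,fn=None):
    s=snapshot(name)
    if fn: cv2.imwrite('pics/'+fn,s['pixels'][:,:,::-1])
    return s
def toplane(s,uv,z):
    K=np.array([[s['fx'],0,s['cx']],[0,s['fy'],s['cy']],[0,0,1.]])
    n=cv2.undistortPoints(np.array(uv,float).reshape(-1,1,2),K,np.array(s['dist'],float)).reshape(-1,2)
    T=np.array(s['pose']); d=np.c_[n,np.ones(len(n))]@T[:3,:3].T; o=T[:3,3]
    return o+d*((z-o[2])/d[:,2])[:,None]
def cloud(s):
    K=np.array([[s['fx'],0,s['cx']],[0,s['fy'],s['cy']],[0,0,1.]])
    h,w=s['depth'].shape; u,v=np.meshgrid(np.arange(w),np.arange(h))
    n=cv2.undistortPoints(np.stack([u,v],-1).reshape(-1,1,2).astype(float),K,np.array(s['dist'],float)).reshape(-1,2)
    p=np.c_[n,np.ones(len(n))]*s['depth'].reshape(-1,1); T=np.array(s['pose'])
    return (p@T[:3,:3].T+T[:3,3]).reshape(h,w,3)
E
python3 - <<'E'
from h import *
a=snap('top','top0.png');b=snap('scene','scene0.png')
o=get_obs();print({k:np.round(v,3) for k,v in o.items()})
for s in(a,b): print(np.round(s['pose'],3).tolist(),s['fx'])
E
```

```text
{'clock': np.float64(0.1), 'joint_pos': array([-4.7436e+01,  2.0586e+01,  6.3800e-01, -1.7000e-02, -7.0136e+01,
       -1.6507e+01]), 'qvel': array([-0.007, -0.047,  0.117,  0.018, -0.052, -0.012]), 'tau': array([-2.0000e-03, -5.8416e+01,  2.9375e+01,  7.0160e+00,  1.0000e-02,
       -0.0000e+00]), 'tool_pos': array([ 0.296, -0.606,  0.19 ]), 'orientation': array([-1.79991e+02, -8.50000e-02,  1.16051e+02]), 'force': array([ 0.383, -0.597, -0.584]), 'moment': array([-0.042,  0.032, -0.023]), 'opening': np.float64(0.087)}
[[-0.08, -0.975, 0.206, 0.391], [-0.997, 0.078, -0.02, -0.005], [0.003, -0.207, -0.978, 0.801], [0.0, 0.0, 0.0, 1.0]] 372.3510356855067
[[0.879, 0.376, -0.293, 0.82], [0.477, -0.697, 0.536, -0.455], [-0.003, -0.611, -0.792, 0.691], [0.0, 0.0, 0.0, 1.0]] 361.61697319308246
```

View pics/top0.png

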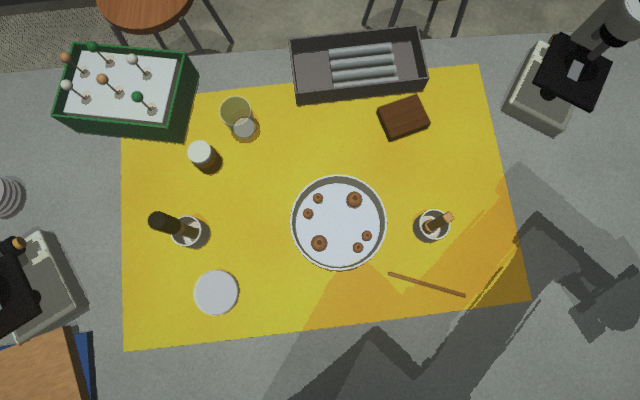

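View pics/scene0.png

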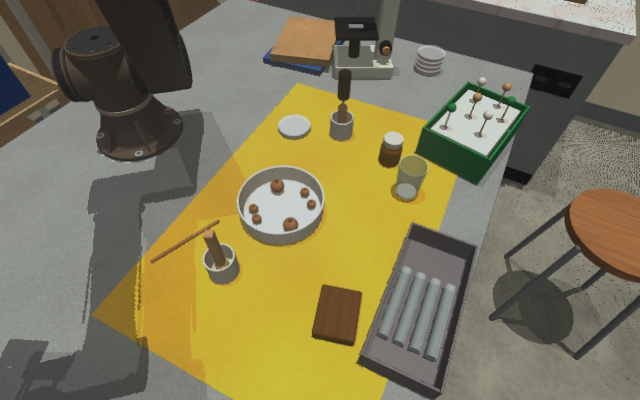

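The top view shows the stirrer in the right pot (432,226), the brush in the left pot (188,230), and the dish centred at about (338,222). The big beads are at (354,199) and (319,243), and the small ones at (318,198), (308,214), (367,236) and (358,247). The scene view agrees.

```bash
cat >> h.py <<'E'
def circ(P):  # algebraic circle fit
    A=np.c_[P[:,:2],np.ones(len(P))]; q=np.linalg.lstsq(A,(P[:,:2]**2).sum(1),rcond=None)[0]
    c=q[:2]/2; return c,np.sqrt(q[2]+c@c)
def beads(s,lo=0.014,box=None):
    """brown blobs in dish -> bead centres on plane z=.023/.017"""
    hsv=cv2.cvtColor(s['pixels'],cv2.COLOR_RGB2HSV)
    m=cv2.inRange(hsv,(0,70,40),(18,255,255))
    if box: k=np.zeros_like(m);k[box[1]:box[3],box[0]:box[2]]=255;m&=k
    m=cv2.morphologyEx(m,cv2.MORPH_CLOSE,np.ones((5,5)))
    n,l,st,ce=cv2.connectedComponentsWithStats(m)
    for i in range(1,n):
        if st[i,4]>25: print('blob',st[i].tolist(),ce[i].round(1),'z23',toplane(s,[ce[i]],.023)[0].round(4))
E
python3 - <<'E'
from h import *
for n,bx in(('top',(290,170,390,275)),('scene',(235,165,328,245))):
    s=snap(n);print(n); beads(s,box=bx)
    C=cloud(s)
    # stirrer
    p0=np.array([.44,-.2,0]);
    q=toplane(s,[(432,226)] if n=='top' else [(220,262)],.05)[0]; print('pot approx',q.round(3))
    near=np.hypot(C[...,0]-q[0],C[...,1]-q[1])<.08
    for a,b in((.085,.105),(.105,.13),(.134,.15)):
        m=near&(C[...,2]>a)&(C[...,2]<b);P=C[m]
        if len(P): 
            print('z',a,b,len(P),P.mean(0).round(4),P.min(0).round(4),P.max(0).round(4), cv2.minAreaRect(P[:,:2].astype(np.float32)*1000))
    m=near&(C[...,2]>.052)&(C[...,2]<.07);P=C[m];
    if len(P)>10:print('pot rim',len(P),circ(P),P[:,2].max())
    q=toplane(s,[(338,222)] if n=='top' else [(280,200)],.05)[0]
    m=(np.hypot(C[...,0]-q[0],C[...,1]-q[1])<.13)&(C[...,2]>.044)&(C[...,2]<.056);P=C[m];print('dish',len(P),circ(P))
E
```

```text
top
blob [313, 193, 10, 10, 71] [317.2 197.6] z23 [ 0.5606 -0.0055  0.023 ]
blob [347, 192, 15, 15, 179] [353.7 199. ] z23 [ 0.5514 -0.083   0.023 ]
blob [303, 209, 10, 9, 74] [307.5 213. ] z23 [0.5289 0.0177 0.023 ]
blob [362, 231, 9, 10, 79] [365.9 235.7] z23 [ 0.4709 -0.101   0.023 ]
blob [311, 236, 16, 15, 188] [318.4 242.9] z23 [ 0.4641 -0.0006  0.023 ]
blob [353, 243, 10, 10, 79] [357.4 247.1] z23 [ 0.4488 -0.0809  0.023 ]
pot approx [ 0.477 -0.234  0.05 ]
z 0.085 0.105 35 [ 0.4765 -0.2294  0.0955] [ 0.4695 -0.2363  0.0852] [ 0.4882 -0.2255  0.1046] ((478.17889404296875, -230.39407348632812), (18.758384704589844, 7.88785457611084), 13.002367973327637)
z 0.105 0.13 48 [ 0.4774 -0.2293  0.1179] [ 0.4697 -0.2375  0.1052] [ 0.491  -0.2258  0.1296] ((480.93011474609375, -230.9705810546875), (10.755595207214355, 21.590089797973633), 83.44910430908203)
z 0.134 0.15 105 [ 0.48   -0.2356  0.1434] [ 0.4697 -0.2475  0.1347] [ 0.4912 -0.226   0.1468] ((480.3211364746094, -236.3294677734375), (17.778812408447266, 18.218992233276367), 29.012432098388672)
pot rim 221 (array([ 0.48006465, -0.2
[... 610 characters left out ...]
91  -0.2291  0.1049] ((485.8372497558594, -241.10076904296875), (21.489931106567383, 10.741119384765625), 65.31759643554688)
z 0.105 0.13 96 [ 0.4855 -0.242   0.1172] [ 0.4757 -0.2492  0.1054] [ 0.4913 -0.2274  0.1299] ((485.2080993652344, -240.19561767578125), (22.68689727783203, 12.368040084838867), 70.40277099609375)
z 0.134 0.15 118 [ 0.4823 -0.2397  0.1429] [ 0.4702 -0.2491  0.134 ] [ 0.4908 -0.2281  0.1474] ((480.8406982421875, -239.05210876464844), (18.242334365844727, 18.105318069458008), 25.69081687927246)
pot rim 281 (array([ 0.48077776, -0.23833795]), np.float64(0.026828318615850704)) 0.06968422061072044
dish 654 (array([ 0.50395856, -0.04572933]), np.float64(0.09681514774220329))
```

```bash
python3 -m pendant '[[[12,24,0,0,0,0],[37,74,0,0,0,0],[62,123,0,0,0,0],[87,173,0,0,0,0],[112,223,0,0,0,0],[137,273,0,0,0,0],[160,320,0,0,0,0],[178,354,0,0,0,0],[184,368,0,0,0,0],[184,368,0,0,0,0]]]' -1
python3 - <<'E'
from h import *
o=get_obs();print(o['tool_pos'],o['orientation'],o['force'])
s=snap('top','t1.png')
E
```

```text
clock: 1.45
tool_pos: [0.4807, -0.2378, 0.1903]
orientation: [-180.0, -0.0, 116.1]
force: [1.4, -0.4, 0.1]
opening: 0.0876
[ 0.48065445 -0.23778257  0.19030919] [-1.79990364e+02 -6.49546377e-03  1.16148196e+02] [ 1.40814425 -0.43361543  0.09717167]
```

```bash
python3 -m pendant '[[[0,0,-20,0,0,0],[0,0,-45,0,0,0],[0,0,-70,0,0,0],[0,0,-88,0,0,0],[0,0,-93,0,0,0],[0,0,-93,0,0,0]]]' -1
python3 -m pendant '[[[0,0,0,0,0,0],[0,0,0,0,0,0],[0,0,0,0,0,0],[0,0,0,0,0,0],[0,0,0,0,0,0],[0,0,0,0,0,0],[0,0,0,0,0,0],[0,0,0,0,0,0]]]' 1
python3 - <<'E'
from h import *
s=snap('scene','s2.png')
E
```

```text
clock: 2.25
tool_pos: [0.4802, -0.2391, 0.0975]
orientation: [-180.0, -0.0, 116.0]
force: [-0.3, 0.4, 0.9]
opening: 0.0876
clock: 3.25
tool_pos: [0.4805, -0.2384, 0.0973]
orientation: [-180.0, -0.0, 116.1]
force: [0.4, -0.6, -0.3]
opening: 0.0176
```

View pics/s2.png

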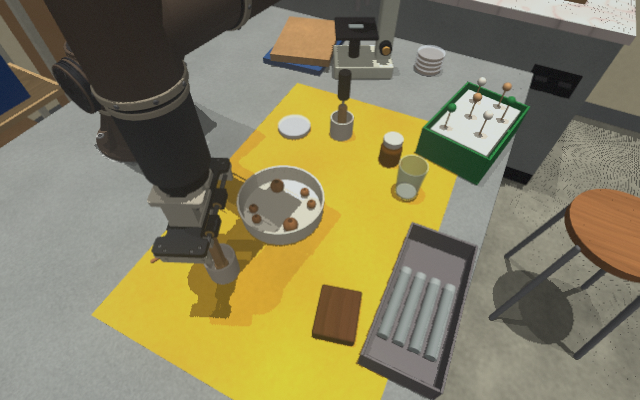

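The rod is gripped: the opening reads 17.6 mm and the fingers sit on the shank at about (215,245). Next I lift it and carry it to the dish centre.

```bash
python3 -m pendant '[[[0,0,15,0,0,0],[0,0,35,0,0,0],[0,0,60,0,0,0],[0,0,80,0,0,0],[0,0,85,0,0,0],[0,0,85,0,0,0]]]'
python3 -m pendant '[[[2,20,0,0,0,0],[7,55,0,0,0,0],[12,95,0,0,0,0],[17,135,0,0,0,0],[21,170,0,0,0,0],[23,188,0,0,0,0],[23.5,193.5,0,0,0,0],[23.5,193.5,0,0,0,0]]]'
python3 - <<'E'
from h import *
s=snap('scene','s3.png');C=cloud(s)
m=(np.hypot(C[...,0]-.5,C[...,1]+.045)<.06)&(C[...,2]>.06)&(C[...,2]<.12)
for a in np.arange(.08,.16,.01):
    P=C[(np.hypot(C[...,0]-.505,C[...,1]+.045)<.035)&(C[...,2]>a)&(C[...,2]<a+.01)]
    if len(P):print(a.round(3),len(P),P.mean(0).round(4))
E
```

```text
clock: 4.05
tool_pos: [0.4805, -0.2383, 0.1826]
orientation: [180.0, 0.0, 116.0]
force: [0.3, 0.7, -1.3]
opening: 0.0177
clock: 5.05
tool_pos: [0.5038, -0.0452, 0.182]
orientation: [-180.0, -0.0, 116.1]
force: [-0.6, -0.1, -0.6]
opening: 0.0177
0.09 32 [ 0.5101 -0.0535  0.0956]
0.1 40 [ 0.5088 -0.0543  0.1049]
0.11 56 [ 0.5089 -0.0517  0.1162]
0.12 44 [ 0.5073 -0.0513  0.1234]
0.13 30 [ 0.5083 -0.0521  0.1353]
0.14 35 [ 0.5078 -0.0507  0.1451]
0.15 31 [ 0.5078 -0.052   0.1552]
```

View pics/s3.png

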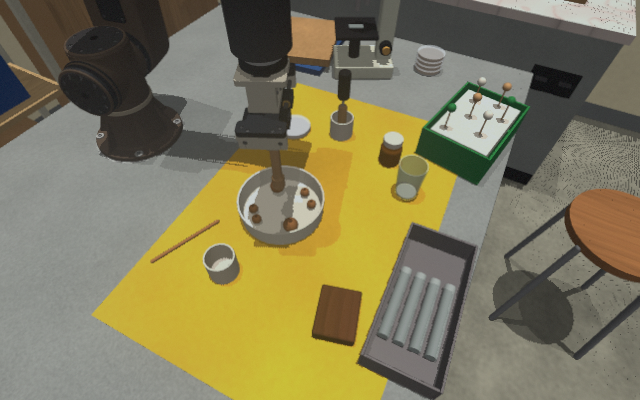

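The rod hangs upright over the dish centre, with its foot at about (278,187) and the beads undisturbed. Now I lower it and start the first sweep.

```bash
python3 -m pendant '[[[0,0,-20,0,0,0],[0,0,-45,0,0,0],[0,0,-68,0,0,0],[0,0,-78,0,0,0],[0,0,-81,0,0,0],[0,0,-81,0,0,0]]]'
python3 -m pendant '[[[15,0,0,0,0,0],[35,0,0,0,0,0],[52,0,0,0,0,0],[62,0,0,0,0,0],[61.4,-8.6,0,0,0,0],[59.6,-17.1,0,0,0,0],[56.6,-25.2,0,0,0,0],[52.6,-32.9,0,0,0,0],[47.5,-39.9,0,0,0,0],[41.5,-46.1,0,0,0,0]]]'
python3 -m pendant '[[[-6.8,-5.3,0,0,0,0],[-14.3,-9.6,0,0,0,0],[-22.3,-12.9,0,0,0,0],[-30.7,-15,0,0,0,0],[-37.2,-15.8,0,0,0,0],[-37.2,-15.8,0,0,0,0],[-37.2,-15.8,0,0,0,0]]]'
python3 - <<'E'
from h import *
a=snap('top','t4.png');b=snap('scene','s4.png')
cv2.imwrite('pics/c4.png',np.hstack([cv2.resize(s['pixels'][y:y+130,x:x+130,::-1],(390,390)) for s,x,y in((a,275,160),(b,215,130))]))
beads(a,box=(290,170,390,275));print();beads(b,box=(235,165,328,245))
E
```

```text
clock: 5.85
tool_pos: [0.5044, -0.0451, 0.1019]
orientation: [180.0, 0.0, 116.0]
force: [-0.3, -0.8, -0.7]
opening: 0.0174
clock: 7.1
tool_pos: [0.545, -0.0915, 0.1014]
orientation: [180.0, 0.0, 116.0]
force: [0.4, 0.4, -0.4]
opening: 0.0174
clock: 7.98
tool_pos: [0.5085, -0.1067, 0.1015]
orientation: [180.0, 0.0, 116.1]
force: [-0.1, -0.1, 0.1]
opening: 0.0176
blob [290, 170, 100, 48, 3111] [335.5 186.2] z23 [ 0.5825 -0.0465  0.023 ]
blob [350, 230, 30, 26, 337] [365.2 241.5] z23 [ 0.4591 -0.0981  0.023 ]
blob [311, 235, 16, 16, 199] [318.6 242.8] z23 [ 0.4643 -0.0009  0.023 ]

blob [272, 179, 12, 14, 110] [277.9 186.1] z23 [ 0.4663 -0.0015  0.023 ]
blob [301, 188, 8, 8, 57] [304.4 191.7] z23 [0.5316 0.0138 0.023 ]
blob [307, 200, 9, 8, 57] [310.9 203.5] z23 [ 0.5626 -0.0101  0.023 ]
blob [246, 208, 29, 24, 481] [261.1 218.3] z23 [ 0.4838 -0.1007  0.023 ]
```

View pics/c4.png

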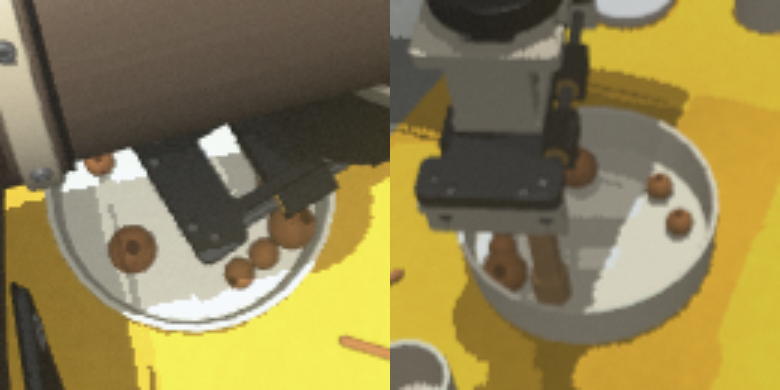

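Big bead a has been swept about 8 cm. It now lies at about (293,228) in the crop's top view, pushed up against the two small beads, and big b is undisturbed at (132,248). I go back through the centre and sweep b the same way.

```bash
python3 -m pendant '[[[-1,12,0,0,0,0],[-2.5,32,0,0,0,0],[-4,52,0,0,0,0],[-4.3,62,0,0,0,0],[-19.3,64,0,0,0,0],[-39.3,67,0,0,0,0],[-56.3,69.2,0,0,0,0],[-65.7,70.5,0,0,0,0],[-65.7,70.5,0,0,0,0]]]'
python3 -m pendant '[[[1.8,8.5,0,0,0,0],[4.8,16.6,0,0,0,0],[8.8,24.3,0,0,0,0],[13.9,31.3,0,0,0,0],[19.9,37.5,0,0,0,0],[26.7,42.8,0,0,0,0],[34.2,47.1,0,0,0,0],[42.2,50.4,0,0,0,0],[50.6,52.5,0,0,0,0],[57.1,53.3,0,0,0,0]]]'
python3 -m pendant '[[[6.5,0,0,0,0,0],[6.5,0,0,0,0,0],[6.5,0,0,0,0,0]]]'
python3 - <<'E'
from h import *
a=snap('top','t5.png');b=snap('scene','s5.png')
cv2.imwrite('pics/c5.png',np.hstack([cv2.resize(s['pixels'][y:y+130,x:x+130,::-1],(390,390)) for s,x,y in((a,275,160),(b,215,130))]))
beads(a,box=(290,170,390,275));print();beads(b,box=(235,165,328,245))
E
```

```text
clock: 9.2
tool_pos: [0.4423, -0.0363, 0.1017]
orientation: [179.9, 0.0, 116.1]
force: [-0.3, -0.7, 0.2]
opening: 0.0175
clock: 10.45
tool_pos: [0.5003, 0.0171, 0.1013]
orientation: [-180.0, 0.0, 116.1]
force: [-0.2, -1.0, -0.5]
opening: 0.0177
clock: 10.82
tool_pos: [0.506, 0.0169, 0.1013]
orientation: [-180.0, -0.0, 116.0]
force: [0.6, 0.6, -1.0]
opening: 0.0175
blob [290, 170, 47, 35, 1057] [308.1 183. ] z23 [0.5942 0.0117 0.023 ]
blob [308, 223, 7, 8, 29] [311.4 226.7] z23 [0.4992 0.0115 0.023 ]
blob [350, 227, 31, 29, 361] [365.7 240.4] z23 [ 0.4612 -0.0995  0.023 ]

blob [290, 165, 27, 48, 554] [302.6 188. ] z23 [0.522  0.0215 0.023 ]
blob [246, 201, 14, 26, 235] [252.9 214.1] z23 [ 0.4609 -0.0996  0.023 ]
```

View pics/c5.png

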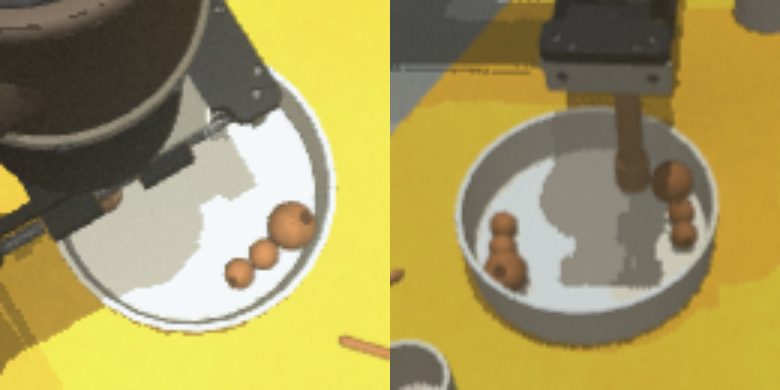

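Big b is now at about scene pixel (309,190), roughly 8 cm from its start, with small beads ahead of it. I withdraw through the centre, lift and check.

```bash
python3 -m pendant '[[[-1,-8,0,0,0,0],[-2,-25,0,0,0,0],[-2.2,-45,0,0,0,0],[-2.2,-60,0,0,0,0],[-2.2,-62,0,0,0,0],[-2.2,-62,20,0,0,0],[-2.2,-62,45,0,0,0],[-2.2,-62,70,0,0,0],[-2.2,-62,81,0,0,0],[-2.2,-62,81,0,0,0]]]'
python3 -m pendant '[[[-2,-20,0,0,0,0],[-6,-55,0,0,0,0],[-11,-95,0,0,0,0],[-16,-135,0,0,0,0],[-20,-170,0,0,0,0],[-22.5,-188,0,0,0,0],[-23.5,-193.5,0,0,0,0],[-23.5,-193.5,0,0,0,0],[-23.5,-193.5,0,0,0,0]]]'
python3 - <<'E'
from h import *
o=get_obs();print(o['clock'],o['tool_pos'],o['orientation'])
a=snap('top','t6.png');b=snap('scene','s6.png')
cv2.imwrite('pics/c6.png',np.hstack([cv2.resize(s['pixels'][y:y+130,x:x+130,::-1],(390,390)) for s,x,y in((a,330,160),(b,180,180))]))
beads(a,box=(290,170,390,275));print();beads(b,box=(235,165,328,245))
C=cloud(b)
m=(np.hypot(C[...,0]-.504,C[...,1]+.045)<.13)&(C[...,2]>.044)&(C[...,2]<.056);print('dish',circ(C[m]))
for z in np.arange(.08,.16,.02):
    P=C[(np.hypot(C[...,0]-.481,C[...,1]+.238)<.035)&(C[...,2]>z)&(C[...,2]<z+.02)]
    if len(P):print(z.round(3),len(P),P.mean(0).round(4),P[:,2].min())
E
```

```text
clock: 12.18
tool_pos: [0.5042, -0.0448, 0.1826]
orientation: [179.9, 0.0, 116.1]
force: [0.1, -0.4, -0.6]
opening: 0.0177
clock: 13.3
tool_pos: [0.4806, -0.2377, 0.1823]
orientation: [180.0, -0.0, 116.1]
force: [1.5, -0.1, -0.1]
opening: 0.0175
13.3 [ 0.48061841 -0.23771819  0.18227771] [ 1.79997107e+02 -1.00977513e-02  1.16103003e+02]
blob [298, 170, 92, 105, 9130] [346.  222.1] z23 [ 0.503  -0.0619  0.023 ]

blob [302, 183, 15, 30, 273] [310.1 196.2] z23 [0.5503 0.0083 0.023 ]
blob [246, 201, 15, 26, 249] [253.  214.1] z23 [ 0.4609 -0.0995  0.023 ]
dish (array([ 0.50390871, -0.04572612]), np.float64(0.09678315612140968))
0.08 33 [ 0.4891 -0.2437  0.0958] 0.09078161493328896
0.1 108 [ 0.4881 -0.2429  0.111 ] 0.1004956815468282
0.12 103 [ 0.4861 -0.242   0.1275] 0.12002975308060004
0.14 87 [ 0.4859 -0.2418  0.1499] 0.14013098551053826
```

View pics/c6.png

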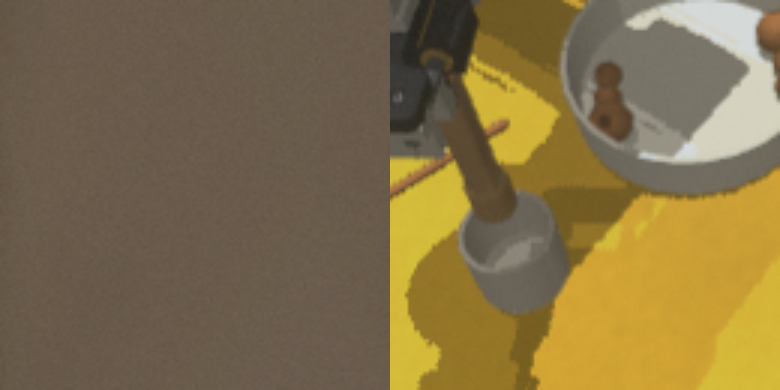

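The top view is blocked by the arm. In the scene view the rod hangs over the empty pot, with its foot at about crop (493,205), and the dish has not moved. I lower the rod and watch the force.

```bash
python3 -m pendant '[[[0,0,-12,0,0,0],[0,0,-30,0,0,0],[0,0,-48,0,0,0],[0,0,-64,0,0,0],[0,0,-74,0,0,0],[0,0,-80,0,0,0],[0,0,-83,0,0,0],[0,0,-84.5,0,0,0],[0,0,-84.5,0,0,0],[0,0,-84.5,0,0,0]]]'
python3 - <<'E'
from h import *
b=snap('scene','s7.png')
cv2.imwrite('pics/c7.png',cv2.resize(b['pixels'][180:310,150:330,::-1],(720,520)))
print(get_obs()['force'])
E
```

```text
clock: 14.65
tool_pos: [0.4807, -0.2385, 0.0982]
orientation: [180.0, 0.0, 116.1]
force: [-0.3, -0.3, -1.6]
opening: 0.0178
[-0.36607244 -1.04496608  0.00808973]
```

View pics/c7.png

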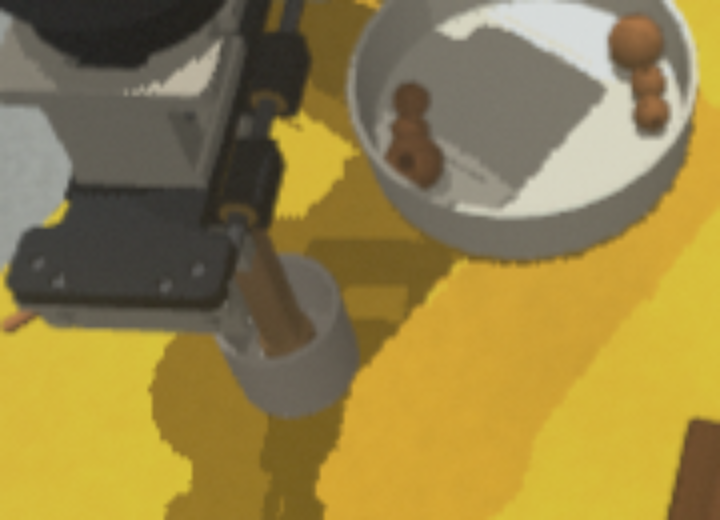

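The rod is in the pot, upright at about (285,300) in the crop. I go down the last 0.7 mm, open, wait and rise.

```bash
python3 -m pendant '[[[0,0,-0.4,0,0,0],[0,0,-0.7,0,0,0],[0,0,-0.7,0,0,0]]]'
python3 -m pendant '[[[0,0,0,0,0,0],[0,0,0,0,0,0],[0,0,0,0,0,0],[0,0,0,0,0,0],[0,0,0,0,0,0],[0,0,0,0,0,0],[0,0,0,0,0,0],[0,0,0,0,0,0]]]' -1
python3 -m pendant '[[[0,0,12,0,0,0],[0,0,35,0,0,0],[0,0,65,0,0,0],[0,0,95,0,0,0],[0,0,115,0,0,0],[-10,-20,120,0,0,0],[-30,-60,120,0,0,0],[-52,-104,120,0,0,0],[-75,-150,120,0,0,0],[-97,-195,120,0,0,0]]]'
python3 -m pendant '[[[-22,-44,0,0,0,0],[-44,-88,0,0,0,0],[-60,-120,0,0,0,0],[-60,-120,0,0,0,0],[-60,-120,0,0,0,0]]]'
python3 - <<'E'
from h import *
a=snap('top','t8.png');b=snap('scene','s8.png')
cv2.imwrite('pics/c8.png',np.hstack([cv2.resize(s['pixels'][y:y+130,x:x+x2,::-1],(x2*2,260)) for s,x,y,x2 in((a,280,160,190),(b,180,160,190))]))
beads(a,box=(290,170,390,275));print();beads(b,box=(235,165,328,245))
C=cloud(a)
m=(np.hypot(C[...,0]-.504,C[...,1]+.045)<.13)&(C[...,2]>.044)&(C[...,2]<.056);print('dish',circ(C[m]))
m=(np.hypot(C[...,0]-.48,C[...,1]+.238)<.05)&(C[...,2]>.135)&(C[...,2]<.16);print('rod top',C[m].mean(0),C[m].max(0))
E
```

```text
clock: 15.08
tool_pos: [0.4806, -0.2385, 0.0973]
orientation: [180.0, 0.0, 116.1]
force: [-1.0, 0.3, 0.3]
opening: 0.018
clock: 16.08
tool_pos: [0.4805, -0.2385, 0.0972]
orientation: [-180.0, -0.0, 116.1]
force: [-0.4, -0.1, 0.5]
opening: 0.0868
clock: 17.32
tool_pos: [0.3827, -0.4349, 0.2183]
orientation: [180.0, 0.1, 116.1]
force: [1.3, -0.6, 0.5]
opening: 0.0872
clock: 17.95
tool_pos: [0.3234, -0.5534, 0.2176]
orientation: [180.0, 0.0, 116.0]
force: [0.5, 0.2, -0.0]
opening: 0.0879
blob [298, 189, 28, 28, 338] [310.4 203.1] z23 [0.5498 0.0099 0.023 ]
blob [350, 227, 31, 29, 359] [365.8 240.5] z23 [ 0.4611 -0.0996  0.023 ]

blob [302, 183, 15, 30, 268] [310.1 196. ] z23 [0.55   0.0086 0.023 ]
blob [246, 201, 14, 26, 235] [252.9 214.1] z23 [ 0.4609 -0.0996  0.023 ]
dish (array([ 0.50342947, -0.04429841]), np.float64(0.09668953549015316))
rod top [ 0.48015336 -0.23580495  0.14328317] [ 0.49142555 -0.22642405  0.14780204]
```

View pics/c8.png

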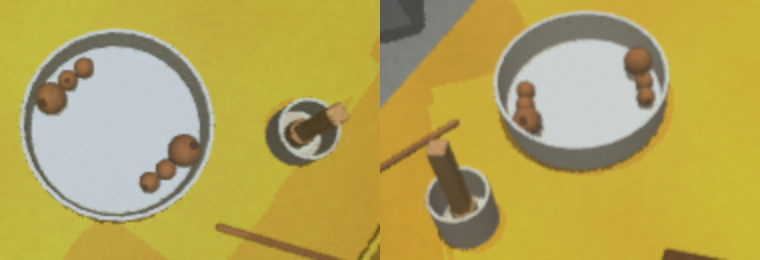

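The final view shows the rod standing in the right pot and the dish in place. The big beads are at top pixels (305,209) and (372,235.5). I check the displacement, then hand in.

```bash
python3 - <<'E'
from h import *
s=snap('top');p=toplane(s,[(305,209),(372,235.5)],.023)
print(p, np.linalg.norm(p[:,:2]-[[.4635,-.0008],[.550,-.083]],axis=1))
if (np.linalg.norm(p[:,:2]-[[.4635,-.0008],[.550,-.083]],axis=1)>.06).all(): print(close_job())
E
```

```text
[[ 0.53797262  0.02234214  0.023     ]
 [ 0.47043668 -0.11371006  0.023     ]] [0.07798545 0.0852844 ]
the job is handed in; nothing more can be done
None
```

The job is done and handed in at about 18 s on the robot's clock, well inside the 61 s limit. I took the rod from the right-hand pot and swept each big bead clockwise along the dish wall. Then I stood the rod back in the same pot, let go and moved the arm away.

Last checks:
- **Beads:** the big beads lie about 78 mm and 85 mm from where they started, and both are still in the dish. All six beads stayed in it. These final positions come from bead centres I read off the last top picture by eye. The colour mask merged each big bead with its small neighbours. Only the rod's foot came near the beads, because the fingers stayed above the rim.
- **Dish:** its fitted centre changed by less than 0.1 mm between the first and last top view.
- **Rod:** it stands upright, with its top at about (0.480, -0.236), the same as at the start.
- **Forces:** the readings at the end of each move stayed below about 2 N.

The top view was blocked by the arm when I held the rod over the pot, so that step was checked from the scene camera only. No check failed or disagreed.

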